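# Square a model wall panel in the jig, pin it and close the keeper

## Task

Slide the white model wall panel along the jig board, without lifting it, until its edges sit flush against both the long fence and the end stop. Then move the orange-headed locating pin from its block down through the panel's hole into the jig until its head sits on the panel, and lastly swing the red keeper arm fully over the panel to its stop, leaving the panel square against both fences and the jar, file handle and pencil undisturbed.

Things in the scene. Friction and masses are not known exactly. Their poses are not given: they have to be found in the camera images.
- jig: Fixed plywood squaring jig, 250 (x) x 300 (y) x 18 mm, flat on the table. Origin: centre of its underside; x points to the long fence, y to the end stop, z up. Two aluminium bars, 18 mm wide, stand 18 mm above the board: the long fence runs along y with its inner face at x = +60 mm (from y = -123 to +92 mm); the end stop runs along x with its inner face at y = +90 mm (from x = -57 to +53 mm). The pin hole is at x = +5, y = +65 mm.
- panel_mid (a point): Loose white wall panel, 90 (x) x 140 (y) x 20 mm, about 220 g, lying on the jig board; this point is its centre, half-way up, with the panel's own axes (at yaw 0 to the jig its +x edge faces the long fence and its +y edge the end stop). Flush against both fences its centre is at jig x = +15, y = +20 mm. It has a window opening 35 (x) x 30 (y) mm centred at panel x = -5, y = -5 mm. It starts short of both fences and a little turned, and slides freely on the board.
- panel_hole (a point): Mouth, at the panel's top face, of the panel's round 15 mm through hole, at panel x = -10, y = +45 mm. It lies over the jig hole when the panel is home.
- jig_hole (a point): Mouth, at the board's top face (18 mm above the table), of the jig's round 15 mm through hole, 18 mm deep.
- pin_head (a point): Centre of the head of the locating pin. The head is an upright orange cylinder 22 mm in diameter and 38 mm tall (this point is 19 mm above its underside); below it a steel shank 12 mm in diameter reaches 34 mm down, the last 12 mm tapered to 6 mm. Weighs 60 g. z is the pin's axis, upright. At the start it stands in the pin block with its head's underside on the block's top. Seated in the jig, the head's underside rests on the panel (38 mm above the table).
- pin_block: Fixed wooden block 60 x 60 x 40 mm with a 15 mm hole, 36 mm deep, in the middle of its top, which holds the pin at the start. Origin: centre of its underside. It may stand to the left or the right of the jig.
- keeper (a joint): Angle (rad) of the red keeper arm on the jig: 0 = at its stop, pointing from the pivot to the jig's -x, over the panel; it grows as the arm swings open, anticlockwise seen from above, to 2.0. It starts open at 1.2 to 1.9 and stays where it is left: about 1 N at the knob moves it. The arm is 20 mm wide and 8 mm thick, its underside 41 mm above the table, so it passes 3 mm over the panel and 5 mm over the fence.
- keeper_pivot (a point): Point on the keeper's vertical pivot axis, behind the long fence, at jig x = +90, y = -20 mm, at the height of the arm's upper face (49 mm above the table).
- keeper_knob (a point): Middle of the keeper's upright black round knob, 18 mm in diameter and 34 mm tall, standing on the arm 65 mm from the pivot; its foot is 49 mm and its top 83 mm above the table.
- jar: Bystander: small amber jar with a brass cap, 48 mm in diameter, 65 mm tall; origin at the centre of its underside. Leave alone.
- file_handle: Bystander: turned wooden file handle lying flat, 120 mm long, 28 mm thick, along its x; origin under its middle. Leave alone.
- pencil: Bystander: yellow pencil lying flat, about 175 mm long, 8 mm thick, along its x; origin under its middle. Leave alone.

How it is judged:
On the way, in this order (a step that is already met when the one before it is completed fails the run):
1. the panel lies flat and flush against both the long fence and the end stop (x of panel_mid in the frame of jig between 0.013 and 0.017 m and y of panel_mid in the frame of jig between 0.018 and 0.022 m and angle between the x axis of panel_mid and the x axis of jig, either way round below 0.02 rad and z of panel_mid in the frame of jig below 0.031 m), for 0.2 s.
2. the pin is seated through the panel into the jig's hole (horizontal distance between pin_head and jig_hole below 0.005 m and z of pin_head in the frame of jig below 0.06 m and angle between pin_head's own z axis and vertical below 0.12 rad), for 0.2 s.
3. the keeper arm is swung over the panel to its stop (value of joint keeper below 0.15 rad), for 0.2 s.
At the end, for the whole second after the job is handed in: The panel lies flat on the board, within 2 mm of flush at both fences and square to them within 0.02 rad; the pin stands upright in the jig's hole (within 5 mm and 0.12 rad) with its head on the panel within 3 mm; the keeper is within 0.15 rad of its stop; everything is released and at rest (all of step 1 and all of step 2 and value of joint keeper below 0.15 rad and linear speed of each of panel, pin below 0.01 m/s); the robot touches nothing.
It fails at once if the panel is lifted more than 15 mm off the board (z of panel_mid in the frame of jig above 0.043 m).
It fails at once if the amber jar is moved by more than 25 mm (distance of jar from where it was at the start of the episode above 0.025 m).
It fails at once if the wooden file handle is moved by more than 25 mm (distance of file_handle from where it was at the start of the episode above 0.025 m).
It fails at once if the pencil is moved by more than 25 mm (distance of pencil from where it was at the start of the episode above 0.025 m).
It also fails if it takes over 72 s, if anything falls off the work surface, if the arm or the gripper's body presses on something with over 40 N, if the wrist force passes 120 N, or if a joint passes its speed limit or range.

## Robot

A 6-joint arm with a two-finger parallel gripper is mounted at the origin on the work surface. World frame = base frame: x ahead of the robot, y to its left, z up, the work surface at z = 0. Lengths are in m, angles in rad, forces in N, time in s.
With the tool pointing down it reaches from about 0.35 to 0.775 m from the base axis. Payload 7.3 kg.
Tool frame: the origin (TCP) lies between the finger pads; the fingertips stand 17 mm ahead of it and the grasp point (between the pads) lies 2 mm behind it; z points along the fingers, y is the line along which they close (so a half turn about z gives the same grasp; the last joint's range is limited). The gripper opens to 92 mm and grips with 3 to 60 N. Pads are 19 mm wide; open, the fingers measure 130 mm over their backs; the gripper's body (75 mm by 190 mm) begins 47 mm behind the grasp point.
Start: joints at [1.089, 0.342, 1.524, -0, 1.275, -0.146], TCP at [0.173, 0.496, 0.244] pointing down, gripper open.
Joint ranges: [-2.53, 2.53], [-0.77, 2.02], [0.04, 2.7], [-1, 4.14], [0.28, 2.66], [-3.11, 3.11]. Speed limits (rad/s): [2.57, 2.57, 3.14, 3.14, 3.14, 3.14].

## Interface

Orientations are given as [roll, pitch, yaw] about the fixed x, y, z axes, in that order (R = Rz(yaw) Ry(pitch) Rx(roll)).
In Python, from cell import robot, optics gives the robot as it stands.
- The arm moves only by the tool play_rows, never from a script. Its argument "rows" is a list of rows, each a list of 7 numbers: the shift along the tool's x, y, z in cm, then the turn, a rotation vector about the tool's x, y, z in rad, then the opening, from 0 (shut) to 1 (fully open). In form: [[tx, ty, tz, wx, wy, wz, grip], ...]. A call has 1 to 20 rows; each row is the pose to reach, as a shift and turn from the pose commanded when the call began, along the tool's axes at that moment; what a row does not reach only later rows make up. A row lasts 1/10 s, in which the tool goes at most 50 mm and 8.59 degrees, less where a joint would pass 70% of its speed; a pose out of reach is approached as far as the arm can. A call with a gripper value outside its range is refused whole. The fingers move at their own pace and stop on an object; "squeeze" is the grip in N (left out, the last holds). Time passes only in rows, so rows that repeat a pose let the fingers close. It gives the time, the measured TCP pose, the force, the opening and the grip force at its end, in the units of the state.
- robot.observe(): the state, without advancing time (a new reading comes with each control period).
- optics.read_camera(name): name is "side" or "top" or "wrist"; returns (picture, depth): 384x512x3 uint8, red, green, blue; 384x512 float32, m along the optical axis (not along the pixel's ray), 0 where there is no reading.
- optics.camera_model(name): a dict with "fx", "fy", "cx", "cy" (pixels), "origin" and "rotation" of the camera in the world; the wrist camera has in their place "tool_from_camera" (4x4, takes a point from camera to tool coordinates, whose origin is the TCP and whose axes are the flange's). Camera axes: x right, y up, looking along -z (the intrinsics and any distortion apply to the point x, -y, -z); pixel columns grow to the right and rows downward; lengths in m; the calibration is good to about 2 mm. A picture is of the moment at which its call begins: read the wrist's pose just before it. camera_model takes no time and is no camera call.
- robot.hand_in(): hands the job in; it is judged then, once.
The state is a dict: "time": time; "qpos": joint angles; "qvel": joint speeds; "joint_efforts": joint torques, N m; "tool_pos": TCP position; "tool_rot": TCP orientation; "contact_force": force on the tool from outside, world axes, zero at the start; "torque": the same for the moment, N m; "opening": finger opening in m; "grip_force": force on a finger pad.
Only numpy, scipy, OpenCV 4.12 (cv2) and the standard library are available. Lean on these libraries where they do the work, as an engineer would, in place of code of your own. Each camera call takes 0.05 s, during which the arm holds its last target. There are 200 camera calls.

## Working session

There is one attempt and no reset: what is moved stays moved. The work goes in short steps, Python scripts to look and compute and a tool call to move; the robot and the scene stay as the last step left them, time stands still between calls to the robot, and variables do not carry over. Pictures are saved under pics/ and viewed, at most 10 in all, crops included, and the job is handed in when it is done.

Besides the shell and the picture viewer there is one more tool, called by a JSON object that holds its "name" and its "arguments". play_rows: Moves the arm, as the interface text tells. Its arguments: {"type":"object","properties":{"rows":{"type":"array"},"squeeze":{"type":"number"}},"required":["rows"]}

```bash
ls; mkdir -p pics
cat > h.py <<'E'
import numpy as np, cv2
from cell import robot, optics
from scipy.spatial.transform import Rotation as R
def snap(n):
    s=robot.observe(); im,d=optics.read_camera(n); m=optics.camera_model(n)
    if 'tool_from_camera' in m:
        T=np.eye(4); T[:3,:3]=R.from_euler('xyz',s['tool_rot']).as_matrix(); T[:3,3]=s['tool_pos']
        T=T@np.array(m['tool_from_camera']); m['origin']=T[:3,3]; m['rotation']=T[:3,:3]
    return im,d,m
def undist(m,px):
    px=np.array(px,float).reshape(-1,1,2); K=np.array([[m['fx'],0,m['cx']],[0,m['fy'],m['cy']],[0,0,1]])
    D=m.get('distortion'); D=np.zeros(5) if D is None else np.array(D,float)
    return cv2.undistortPoints(px,K,D).reshape(-1,2)
def ray(m,px,z):
    u=undist(m,px); d=np.c_[u[:,0],-u[:,1],-np.ones(len(u))]@np.array(m['rotation']).T
    o=np.array(m['origin']); return o+d*((z-o[2])/d[:,2])[:,None]
def save(im,name): cv2.imwrite('pics/'+name+'.png',im[:,:,::-1])
E
python3 - <<'E'
from h import *
a=[]
for n in('top','side'):
    im,d,m=snap(n); save(im,n); np.savez('pics/'+n+'.npz',im=im,d=d); print(n,m)
print(optics.camera_model('wrist')); print(robot.observe())
E
```

```text
pics
top {'fx': 445.78727854234575, 'fy': 445.78727854234575, 'cx': 255.4476714895057, 'cy': 185.95917482400512, 'origin': array([0.50758882, 0.0028559 , 1.10489306]), 'rotation': array([ 0.09785012,  0.01602344, -1.58716446])}
side {'fx': 391.74971791476736, 'fy': 391.74971791476736, 'cx': 255.62628564317484, 'cy': 192.74784030002562, 'origin': array([ 0.34075755, -0.78386551,  0.61063241]), 'rotation': array([ 1.01235659, -0.00917282, -0.31064878])}
{'fx': 327.273827453955, 'fy': 327.273827453955, 'cx': 256.33582812496655, 'cy': 193.6060483734158, 'tool_from_camera': array([[ 7.53969229e-05,  9.63302552e-01,  2.68417935e-01,
         7.18820026e-02],
       [ 9.99999763e-01,  1.11038987e-04, -6.79392174e-04,
        -1.02973309e-04],
       [-6.84265071e-04,  2.68417922e-01, -9.63302315e-01,
        -1.40898184e-01],
       [ 0.00000000e+00,  0.00000000e+00,  0.00000000e+00,
         1.00000000e+00]])}
{'time': 0.1, 'qpos': array([ 1.08896002e+00,  3.42651783e-01,  1.52490887e+00, -4.24563113e-05,
        1.27537043e+00, -1.46014350e-01]), 'qvel': array([-1.11434368e-03, -2.36504894e-03, -8.46777010e-04,  2.94019016e-04,
       -5.44271812e-05, -4.24700052e-04]), 'joint_efforts': array([ 6.81609545e-04, -4.32006204e+01, -2.44692367e+01,  7.18890270e-02,
        5.26478200e-02, -7.67601910e-05]), 'tool_pos': array([0.17285566, 0.49538081, 0.24311949]), 'tool_rot': array([-3.14026256e+00, -1.54567998e-04,  2.80578298e+00]), 'contact_force': array([-0.06225068,  0.36080835, -0.53932637]), 'torque': array([0.05744054, 0.00844667, 0.05276217]), 'grip_force': 0.0, 'opening': 0.09173746478752298}
```

View pics/top.png

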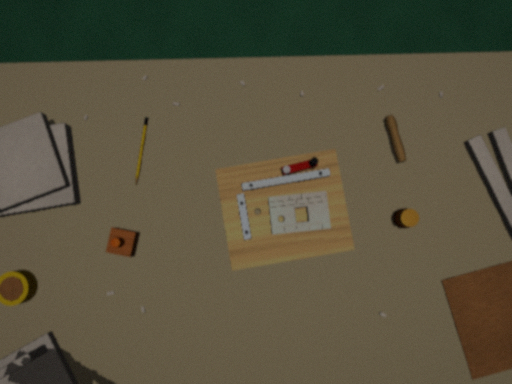

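View pics/side.png

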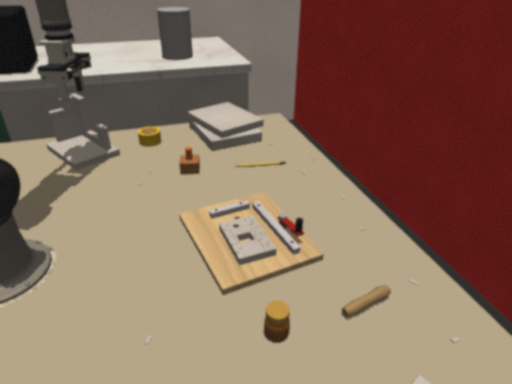

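The top view shows the jig centred at about (285,210) px, with the long fence at top, the end stop at left (x≈243) and the keeper open with its knob at (314,162). The pin head is at (118,242), the pencil at (142,150), the jar at (407,218) and the file handle at (396,138).

```bash
sed -i "s/^    return im,d,m/    if np.ndim(m['rotation'])==1: m['rotation']=R.from_euler('xyz',m['rotation']).as_matrix()\n    return im,d,m/" h.py
python3 - <<'E'
from h import *
im,d,m=snap('top')
P=lambda l,px,z: print(l,ray(m,px,z).round(4).tolist())
hsv=cv2.cvtColor(im,cv2.COLOR_RGB2HSV)
print('hsv board',hsv[255,260],hsv[165,250],'table',hsv[300,300],'pin',hsv[242,117],'block',hsv[250,125], 'panel',hsv[205,280])
mk=((hsv[...,0]<22)&(hsv[...,1]>110)&(hsv[...,2]>130)).astype(np.uint8)
mk[:, :190]=0; mk[:,370:]=0
c=max(cv2.findContours(mk,0,2)[0],key=cv2.contourArea); r=cv2.minAreaRect(cv2.convexHull(c)); print(r)
b=cv2.boxPoints(r); P('board',b,.018); P('c',[r[0]],.018)
mk=((hsv[...,0]<18)&(hsv[...,1]>140)).astype(np.uint8); mk[:, :90]=0;mk[:,150:]=0;mk[:220]=0;mk[270:]=0
c=max(cv2.findContours(mk,0,2)[0],key=cv2.contourArea); r=cv2.minAreaRect(c); print(r); P('block',[r[0]],.04);P('blockc',cv2.boxPoints(r),.04)
P('pinhead',[[118,242]],.078)
P('jar',[[407,218]],.065);P('file',[[390,120],[402,158]],.015);P('pencil',[[147,120],[137,182]],.005); P('knob',[[314,161]],.083)
E
```

```text
hsv board [ 17 129 127] [ 18 128 126] table [ 19  80 105] pin [ 13 212 125] block [ 11 183 102] panel [ 21  29 122]
((236.0, 268.0), (0.0, 0.0), 0.0)
board [[0.4169, 0.0686, 0.018], [0.4169, 0.0686, 0.018], [0.4169, 0.0686, 0.018], [0.4169, 0.0686, 0.018]]
c [[0.4169, 0.0686, 0.018]]
((121.9941177368164, 241.7764892578125), (27.875566482543945, 25.814727783203125), 12.528807640075684)
block [[0.4845, 0.3384, 0.04]]
blockc [[0.4625, 0.3773, 0.04], [0.522, 0.3648, 0.04], [0.5065, 0.2993, 0.04], [0.4472, 0.3121, 0.04]]
pinhead [[0.4849, 0.3356, 0.078]]
jar [[0.5291, -0.3318, 0.065]]
file [[0.7733, -0.3179, 0.015], [0.6775, -0.3429, 0.015]]
pencil [[0.7882, 0.2899, 0.005], [0.6311, 0.3137, 0.005]]
knob [[0.6637, -0.1187, 0.083]]
```

{"name": "play_rows", "arguments": {"rows": [[-52.5,-39.5,-1,0,0,-0.51,0.65],[-52.5,-39.5,-1,0,0,-0.51,0.65],[-52.5,-39.5,-1,0,0,-0.51,0.65],[-52.5,-39.5,-1,0,0,-0.51,0.65],[-52.5,-39.5,-1,0,0,-0.51,0.65],[-52.5,-39.5,-1,0,0,-0.51,0.65],[-52.5,-39.5,-1,0,0,-0.51,0.65],[-52.5,-39.5,-1,0,0,-0.51,0.65],[-52.5,-39.5,-1,0,0,-0.51,0.65],[-52.5,-39.5,-1,0,0,-0.51,0.65],[-52.5,-39.5,-1,0,0,-0.51,0.65],[-52.5,-39.5,-1,0,0,-0.51,0.65],[-52.5,-39.5,-1,0,0,-0.51,0.65],[-52.5,-39.5,-1,0,0,-0.51,0.65],[-52.5,-39.5,-1,0,0,-0.51,0.65],[-52.5,-39.5,-1,0,0,-0.51,0.65],[-52.5,-39.5,-1,0,0,-0.51,0.65],[-52.5,-39.5,-1,0,0,-0.51,0.65]]}}

```text
time: 1.95
tool_pos: [0.538, -0.0491, 0.2539]
tool_rot: [3.141, 0.0, -2.966]
contact_force: [-0.2, 1.0, 0.3]
opening: 0.0596
grip_force: 0.0
```

Run:
```python
from h import *
im,d,m=snap('wrist'); save(im,'w1'); np.savez('pics/w1.npz',im=im,d=d,o=m['origin'],r=m['rotation']); s=robot.observe(); print(s['time'],s['tool_pos'],s['tool_rot'])
```

```text
2.0 [ 0.53811006 -0.04913923  0.25400479] [ 3.14149555e+00  2.86025935e-04 -2.96584014e+00]
```

View pics/w1.png

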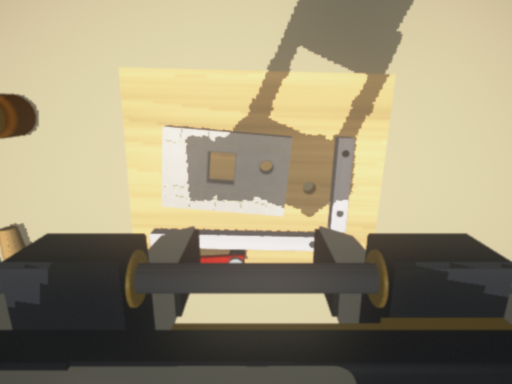

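The wrist view shows the panel's top corners at about (165,126), (291,136), (284,216) and (162,208), the jig hole at (309,187) and the panel hole at (266,166). The board's edge facing the robot runs from (121,69) to (393,75), and the end stop's inner face is at column ≈335.

```bash
cat >> h.py <<'E'
def heights(m,d):
    v,u=np.mgrid[:384,:512]; n=undist(m,np.c_[u.ravel(),v.ravel()]); c=np.c_[n[:,0],-n[:,1],-np.ones(len(n))]*d.reshape(-1,1)
    return (np.array(m['origin'])+c@np.array(m['rotation']).T).reshape(384,512,3)
def jf(p,J,th): # world->jig
    p=np.atleast_2d(p)[:,:2]-J; c,s=np.cos(th),np.sin(th); return np.c_[c*p[:,0]+s*p[:,1],-s*p[:,0]+c*p[:,1]]
E
python3 - <<'E'
from h import *
f=np.load('pics/w1.npz'); m=optics.camera_model('wrist'); m['origin']=f['o'];m['rotation']=f['r']
W=heights(m,f['d']); z=W[...,2]
for p in[(200,190),(230,150),(140,150),(345,180),(50,250)]: print(p,W[p[1],p[0]].round(4))
up=((z>.028)&(z<.05)).astype(np.uint8); up[230:]=0
n,l,st,_=cv2.connectedComponentsWithStats(up)
for i in range(1,n):
    if st[i,4]<300: continue
    c=cv2.findContours((l==i).astype(np.uint8),0,2)[0][0]; r=cv2.minAreaRect(c); print(st[i],r)
    w=ray(m,cv2.boxPoints(r),.038); print(w.round(4), np.linalg.norm(np.diff(w,axis=0),axis=1).round(4))
    q=ray(m,c.reshape(-1,2),.038)[:,:2].astype(np.float32); print('world rect',cv2.minAreaRect(q*1000))
bd=((z>.01)&(z<.06)).astype(np.uint8); bd[225:]=0
for row in(90,120,150,180,210): 
    k=np.flatnonzero(bd[row]); print(row,k.min(),k.max(), ray(m,[[k.min(),row],[k.max()+.0,row]],.018).round(4).tolist())
for col in(140,200,260,320,370):
    k=np.flatnonzero(bd[:,col]); print(col,k.min(),ray(m,[[col,k.min()-.5]],.018).round(4).tolist())
print('jighole',ray(m,[[309,187]],.018),'panelhole',ray(m,[[266,166]],.038))
E
```

```text
(200, 190) [ 0.5722 -0.1076  0.0378]
(230, 150) [ 0.5217 -0.0812  0.0373]
(140, 150) [ 0.5427 -0.1843  0.018 ]
(345, 180) [0.5325 0.0512 0.0366]
(50, 250) [ 0.5113 -0.1066  0.3195]
[  0  94  22  45 666] ((10.5, 116.0), (21.0, 44.0), 0.0)
[[ 0.5522 -0.3277  0.038 ]
 [ 0.5057 -0.3262  0.038 ]
 [ 0.5019 -0.3047  0.038 ]
 [ 0.5482 -0.3054  0.038 ]] [0.0465 0.0219 0.0463]
world rect ((529.1658935546875, -315.9992980957031), (21.949392318725586, 46.24740982055664), 88.19390106201172)
[ 162  126  131   90 9214] ((224.27589416503906, 170.68966674804688), (129.55096435546875, 80.38802337646484), 4.763641834259033)
[[ 0.5989 -0.1543  0.038 ]
 [ 0.5079 -0.1557  0.038 ]
 [ 0.4949 -0.0174  0.038 ]
 [ 0.5859 -0.0064  0.038 ]] [0.091  0.1389 0.0916]
world rect ((546.8973388671875, -82.82815551757812), (90.94635772705078, 139.93043518066406), 5.140176773071289)
[ 329  137   26   93 1595] ((341.07879638671875, 182.9047088623047), (17.973051071166992, 93.36383056640625), 5.90614128112793)
[[0.5922 0.0447 0.038 ]
 [0.486  0.03   0.038 ]
 [0.4845 0.0495 0.038 ]
 [0.5908 0.0659 0.038 ]] [0.1073 0.0196 0.1076]
world rect ((538.394287109375, 47.70945739746094), (106.64063262939453, 19.95282554626465), 8.727606773376465)
90 121 393 [[0.4803, -0.2102, 0.018], [0.4281, 0.084, 0.018]]
120 0 389 [[0.5364, -0.342, 0.018], [0.4599, 0.0887, 0.018]]
150 126 385 [[0.5455, -0.2002, 0.018], [0.4934, 0.0937, 0.018]]
180 128 381 [[0.5807, -0.1954, 0.018], [0.5285, 0.099, 0.018]]
210 131 377 [[0.6175, -0.1892, 0.018], [0.5654, 0.1045, 0.018]]
140 68 [[0.4535, -0.1915, 0.018]]
200 69 [[0.4432, -0.1277, 0.018]]
260 71 [[0.4338, -0.0635, 0.018]]
320 72 [[0.4235, 0.0006, 0.018]]
370 74 [[0.416, 0.0545, 0.018]]
jighole [[0.55169601 0.01700314 0.018     ]] panelhole [[ 0.53209537 -0.03923206  0.038     ]]
```

{"name": "play_rows", "arguments": {"rows": [[6.2,-3.3,0,0,0,0.025,0.65],[6.2,-3.3,0,0,0,0.025,0.65],[6.2,-3.3,5,0,0,0.025,0.65],[6.2,-3.3,10,0,0,0.025,0.65],[6.2,-3.3,14,0,0,0.025,0.65],[6.2,-3.3,17,0,0,0.025,0.65],[6.2,-3.3,19,0,0,0.025,0.65],[6.2,-3.3,20.5,0,0,0.025,0.65],[6.2,-3.3,21.3,0,0,0.025,0.65],[6.2,-3.3,21.3,0,0,0.025,0.65],[6.2,-3.3,21.3,0,0,0.025,0.65],[6.2,-3.3,21.3,0,0,0.025,0.65]]}}

```text
time: 3.2
tool_pos: [0.4838, -0.0936, 0.0417]
tool_rot: [-3.141, 0.002, -2.992]
contact_force: [0.2, 0.3, -0.5]
opening: 0.0595
grip_force: 0.0
```

{"name": "play_rows", "arguments": {"rows": [[-0.5,0,0,0,0,0,0.65],[-1,0,0,0,0,0,0.65],[-1.5,0,0,0,0,0,0.65],[-1.8,0,0,0,0,0,0.65],[-2.1,0,0,0,0,0,0.65],[-2.4,0,0,0,0,0,0.65],[-2.7,0,0,0,0,0,0.65],[-3.0,0,0,0,0,0,0.65],[-3.2,0,0,0,0,0,0.65],[-3.4,0,0,0,0,0,0.65],[-3.6,0,0,0,0,0,0.65],[-3.7,0,0,0,0,0,0.65],[-3.8,0,0,0,0,0,0.65],[-3.8,0,0,0,0,0,0.65]]}}

```text
time: 4.6
tool_pos: [0.521, -0.0878, 0.0407]
tool_rot: [3.142, 0.0, -2.992]
contact_force: [0.4, 1.4, 0.6]
opening: 0.0596
grip_force: 0.2
```

{"name": "play_rows", "arguments": {"rows": [[-0.1,0,0,0,0,0,0.65],[-0.15,0,0,0,0,0,0.65],[-0.2,0,0,0,0,0,0.65],[-0.2,0,0,0,0,0,0.65]]}}

```text
time: 5.0
tool_pos: [0.522, -0.0877, 0.0407]
tool_rot: [3.141, -0.002, -2.992]
contact_force: [-3.6, -1.0, 3.2]
opening: 0.0596
grip_force: 2.5
```

{"name": "play_rows", "arguments": {"rows": [[0.8,0,0,0,0,0,0.65],[1.2,0,0,0,0,0,0.65],[1.2,0,-3,0,0,0,0.5],[0,-3,-5,0,0,0,0],[-2,-6,-5,0,0,0,0],[-4,-8,-5,0,0,0,0],[-5.5,-9.8,-5,0,0,0,0],[-5.5,-9.8,-5,0,0,0,0],[-5.5,-9.8,-3.5,0,0,0,0],[-5.5,-9.8,-1.5,0,0,0,0],[-5.5,-9.8,-0.5,0,0,0,0],[-5.5,-9.8,0,0,0,0,0],[-5.5,-9.8,0,0,0,0,0],[-5.5,-9.8,0,0,0,0,0]]}}

```text
time: 6.4
tool_pos: [0.592, -0.1763, 0.0414]
tool_rot: [-3.141, 0.001, -2.992]
contact_force: [0.0, -0.5, 0.5]
opening: 0.0002
grip_force: 0.0
```

Run:
```python
from h import *
s=robot.observe(); J=np.array([.5565,-.048]); print(jf(s['tool_pos'],J,.151),s['tool_pos'],s['opening'])
im,d,m=snap('top'); W=heights(m,d); z=W[...,2]; save(cv2.resize(im[130:280,200:370],None,fx=4,fy=4),'t2')
```

```text
[[ 0.01579173 -0.13215538]] [ 0.59199176 -0.1762761   0.04139581] 0.0002322198000655921
```

View pics/t2.png

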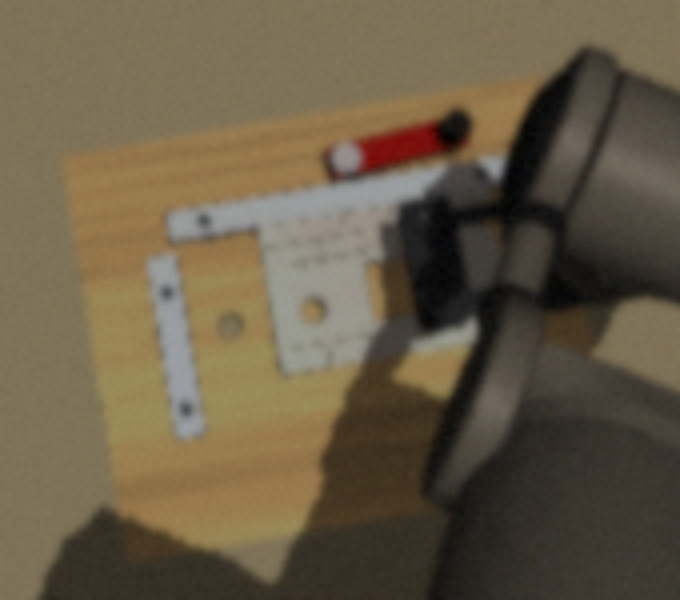

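The panel is flush along the long fence (crop rows 215–240), and the gripper stands clear at its -y end. Next I push it along toward the end stop.

{"name": "play_rows", "arguments": {"rows": [[0,0.4,0,0,0,0,0],[0,0.8,0,0,0,0,0],[0,1.2,0,0,0,0,0],[0,1.6,0,0,0,0,0],[0,2.0,0,0,0,0,0],[0,2.4,0,0,0,0,0],[0,2.8,0,0,0,0,0],[0,3.2,0,0,0,0,0],[0,3.6,0,0,0,0,0],[0,4.0,0,0,0,0,0],[0,4.4,0,0,0,0,0],[0,4.8,0,0,0,0,0],[0,5.1,0,0,0,0,0],[0,5.4,0,0,0,0,0],[0,5.6,0,0,0,0,0],[0,5.8,0,0,0,0,0],[0,5.9,0,0,0,0,0],[0,6.0,0,0,0,0,0],[0,6.0,0,0,0,0,0]]}}

```text
time: 8.35
tool_pos: [0.5827, -0.1168, 0.0407]
tool_rot: [3.141, 0.0, -2.992]
contact_force: [1.1, -1.6, 0.8]
opening: 0.0004
grip_force: 1.1
```

{"name": "play_rows", "arguments": {"rows": [[0,0.1,0,0,0,0,0],[0,0.2,0,0,0,0,0],[0,0.3,0,0,0,0,0],[0,0.3,0,0,0,0,0]]}}

```text
time: 8.75
tool_pos: [0.5822, -0.1137, 0.0407]
tool_rot: [3.141, -0.0, -2.992]
contact_force: [0.3, -1.6, 1.7]
opening: 0.0004
grip_force: 1.0
```

{"name": "play_rows", "arguments": {"rows": [[0,0.1,0,0,0,0,0],[0,0.2,0,0,0,0,0],[0,0.2,0,0,0,0,0]]}}

```text
time: 9.05
tool_pos: [0.5819, -0.1118, 0.0406]
tool_rot: [3.141, -0.0, -2.992]
contact_force: [0.1, -1.1, 1.1]
opening: 0.0004
grip_force: 0.9
```

{"name": "play_rows", "arguments": {"rows": [[0,0.1,0,0,0,0,0],[0,0.2,0,0,0,0,0],[0,0.2,0,0,0,0,0]]}}

```text
time: 9.35
tool_pos: [0.5821, -0.1114, 0.0408]
tool_rot: [-3.139, 0.001, -2.992]
contact_force: [0.6, -8.5, -0.8]
opening: 0.0005
grip_force: 4.1
```

Run:
```python
from h import *
s=robot.observe(); J=np.array([.5565,-.048]); print(jf(s['tool_pos'],J,.151),s['contact_force'])
im,d,m=snap('wrist'); save(im,'w3')
```

```text
[[ 0.01581883 -0.06655093]] [ 0.60239291 -8.5146549  -0.84367738]
```

View pics/w3.png

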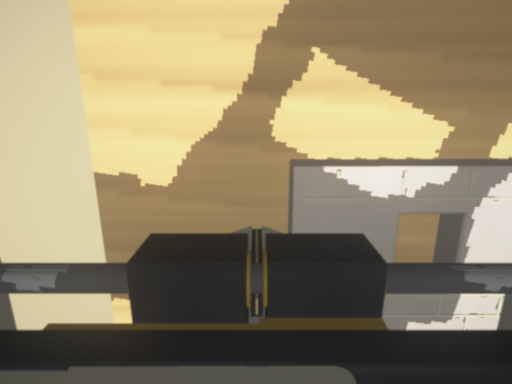

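The force reached 8.5 N as the panel met the stop, and the wrist view shows the panel edge square to the tool. I back off, rise and check from above.

{"name": "play_rows", "arguments": {"rows": [[0,-0.7,0,0,0,0,0],[0,-1.5,0,0,0,0,0],[0,-1.5,-4,0,0,0,0],[0,-1.5,-8,0,0,0,0.3],[1,0,-11,0,0,0,0.65],[2,3,-15,0,0,0,0.65],[3,6,-17,0,0,0,0.65],[3,8.5,-18,0,0,0,0.65],[3,8.5,-18,0,0,0,0.65],[3,8.5,-18,0,0,0,0.65],[3,8.5,-18,0,0,0,0.65]]}}

```text
time: 10.5
tool_pos: [0.5393, -0.0311, 0.2198]
tool_rot: [3.141, -0.001, -2.993]
contact_force: [-0.9, -0.4, 0.9]
opening: 0.0577
grip_force: 0.0
```

```bash
cat > look.py <<'E'
from h import *
import sys
im,d,m=snap('wrist'); save(im,sys.argv[1]); s=robot.observe()
W=heights(m,d); z=W[...,2]; J=np.array([.5565,-.048]); th=.151
print(s['time'],s['tool_pos'],jf(s['tool_pos'],J,th))
b=jf(W.reshape(-1,3),J,th); zz=z.ravel(); X,Y=b.T
# surface bands by height: panel top, fence tops, by row/col scan in jig frame
for x0 in(-20,0,15,30):
    k=(abs(X*1000-x0)<1.5)&(zz>.03)&(zz<.046); y=Y[k]*1000; y=np.sort(y[(y>-80)&(y<130)]); print('x',x0,y[0].round(1),y[-1].round(1),[ (round(a,1),round(c,1)) for a,c in zip(y[:-1],y[1:]) if c-a>2.5])
for y0 in(-30,0,30,60):
    k=(abs(Y*1000-y0)<1.5)&(zz>.03)&(zz<.046); x=X[k]*1000; x=np.sort(x[(x>-80)&(x<100)]); print('y',y0,x[0].round(1),x[-1].round(1),[ (round(a,1),round(c,1)) for a,c in zip(x[:-1],x[1:]) if c-a>2.5])
E
python3 look.py w4
```

```text
10.55 [ 0.5392694  -0.03127643  0.21971641] [[-0.01451887  0.01912522]]
x -20 -49.3 107.8 []
x 0 -49.6 107.4 [(np.float64(0.2), np.float64(30.2)), (np.float64(61.8), np.float64(67.2))]
x 15 -49.6 107.2 [(np.float64(0.2), np.float64(30.3))]
x 30 -49.6 107.1 []
y -30 -28.9 77.6 []
y 0 -29.1 77.5 []
y 30 -29.2 78.1 []
y 60 -28.9 78.1 [(np.float64(1.8), np.float64(10.1))]
```

View pics/w4.png

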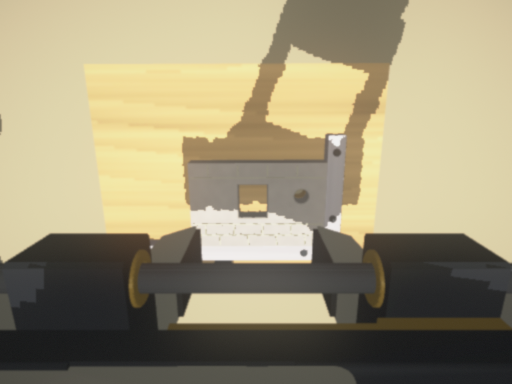

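Panel is flush with no gap at either fence: its edges lie at jig x≈-29 and y≈-49.6. The panel hole sits at (301,196) px. Next I go to the pin.

{"name": "play_rows", "arguments": {"rows": [[1.5,37.3,1,0,0,0,0.65],[1.5,37.3,1,0,0,0,0.65],[1.5,37.3,1,0,0,0,0.65],[1.5,37.3,1,0,0,0,0.65],[1.5,37.3,1,0,0,0,0.65],[1.5,37.3,1,0,0,0,0.65],[1.5,37.3,1,0,0,0,0.65],[1.5,37.3,1,0,0,0,0.65],[1.5,37.3,1,0,0,0,0.65],[1.5,37.3,1,0,0,0,0.65],[1.5,37.3,1,0,0,0,0.65]]}}

```text
time: 11.65
tool_pos: [0.4697, 0.3347, 0.2103]
tool_rot: [-3.141, -0.001, -2.994]
contact_force: [0.0, 0.2, -0.3]
opening: 0.0595
grip_force: 0.0
```

Run:
```python
from h import *
im,d,m=snap('wrist'); save(im,'w5'); s=robot.observe(); print(s['time'],s['tool_pos'],s['tool_rot'])
W=heights(m,d); z=W[...,2]; v,u=np.mgrid[:384,:512]
k=(z>.07)&(z<.085)&(v<235); p=W[k]; print(k.sum(),p.mean(0),p.min(0),p.max(0),u[k].mean(),v[k].mean(),'enc',cv2.minEnclosingCircle((p[:,:2]*1000).astype(np.float32)))
k=(z>.034)&(z<.045)&(v<235); print('block',cv2.minAreaRect((W[k][:,:2]*1000).astype(np.float32)))
# panel/jig hole refine from w4: contour centre
```

```text
11.7 [0.46978036 0.33470499 0.21048109] [-3.14114747e+00 -5.04135041e-04 -2.99445494e+00]
481 [0.48320026 0.34420322 0.0773861 ] [0.47361082 0.33392334 0.07004344] [0.49437791 0.35492708 0.07978048] 264.93347193347194 205.010395010395 enc ((484.1354675292969, 344.2834777832031), 10.961920738220215)
block ((453.0144348144531, 440.4980163574219), (81.74983978271484, 282.8603820800781), 18.27672004699707)
```

View pics/w5.png

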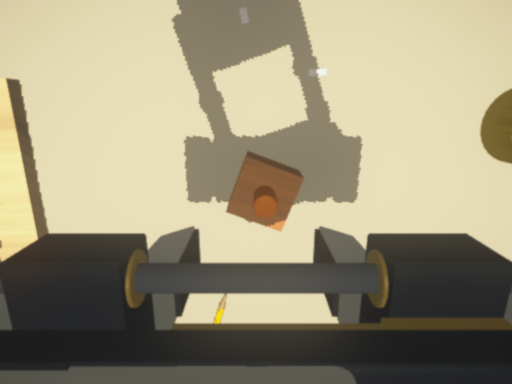

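The pin head is at (265,205) px, which gives world (0.484, 0.344) with its top at 0.078 m. The enclosing circle radius of 11 mm matches. I descend and grip.

{"name": "play_rows", "arguments": {"rows": [[-1.57,0.73,0,0,0,0,0.6],[-1.57,0.73,4,0,0,0,0.6],[-1.57,0.73,8,0,0,0,0.6],[-1.57,0.73,11,0,0,0,0.6],[-1.57,0.73,13,0,0,0,0.6],[-1.57,0.73,14.3,0,0,0,0.6],[-1.57,0.73,14.9,0,0,0,0.6],[-1.57,0.73,14.9,0,0,0,0.6],[-1.57,0.73,14.9,0,0,0,0.0],[-1.57,0.73,14.9,0,0,0,0.0],[-1.57,0.73,14.9,0,0,0,0.0],[-1.57,0.73,14.9,0,0,0,0.0],[-1.57,0.73,14.9,0,0,0,0.0],[-1.57,0.73,14.9,0,0,0,0.0]], "squeeze": 20}}

```text
time: 13.1
tool_pos: [0.4837, 0.3459, 0.0621]
tool_rot: [3.141, 0.001, -2.992]
contact_force: [-0.7, -1.0, 2.1]
opening: 0.0214
grip_force: 20.0
```

{"name": "play_rows", "arguments": {"rows": [[0,0,-1,0,0,0,0],[0,0,-2.5,0,0,0,0],[0,0,-4.5,0,0,0,0],[0,0,-7,0,0,0,0],[0,0,-10,0,0,0,0],[0,0,-12,0,0,0,0],[0,0,-12,0,0,0,0]]}}

```text
time: 13.8
tool_pos: [0.4849, 0.3466, 0.1855]
tool_rot: [3.139, 0.006, -2.992]
contact_force: [0.6, -0.2, -0.2]
opening: 0.0213
grip_force: 20.0
```

Run:
```python
from h import *
s=robot.observe(); print(s['tool_pos'],s['tool_rot'],s['opening'],s['contact_force'])
# hole from w4 image (picture pose known): dark blob near (301,196)
im=cv2.imread('pics/w4.png'); m=optics.camera_model('wrist')
T=np.eye(4);T[:3,:3]=R.from_euler('xyz',[3.141,-.001,-2.993]).as_matrix();T[:3,3]=[.5393,-.0312,.2197];T=T@m['tool_from_camera'];m['origin']=T[:3,3];m['rotation']=T[:3,:3]
g=cv2.cvtColor(im,cv2.COLOR_BGR2HSV); c=g[180:212,285:318]; k=(c[...,1]>70)|(c[...,2]<50)
n,l,st,ce=cv2.connectedComponentsWithStats(k.astype(np.uint8)); print(st,ce+[285,180])
for q in ce[1:]: print(ray(m,[q+[285,180]],.038))
print('model', ray(m,[[301,196]],.038), [.5565+.005*np.cos(.151)-.065*np.sin(.151),-.048+.005*np.sin(.151)+.065*np.cos(.151)])
```

```text
[0.48494699 0.34657833 0.18547387] [ 3.13923398  0.00631649 -2.99230378] 0.02133288045649277 [ 0.6176362  -0.17840584 -0.16977006]
[[   0    0   33   32 1013]
 [  10   11   10    7   43]] [[301.04442251 195.54590326]
 [299.95348837 194.41860465]]
[[0.55119085 0.01581158 0.038     ]]
model [[0.55268918 0.01718218 0.038     ]] [np.float64(0.5516653618638157), np.float64(0.017012508597131923)]
```

{"name": "play_rows", "arguments": {"rows": [[-0.4,-4,0,0,0,0,0],[-0.6,-9,0,0,0,0,0],[-0.9,-14,0,0,0,0,0],[-1.2,-19,0,0,0,0,0],[-1.4,-24,1,0,0,0,0],[-1.6,-28.5,3,0,0,0,0],[-1.7,-31.5,4.5,0,0,0,0],[-1.74,-33.6,5.5,0,0,0,0],[-1.74,-33.6,5.5,0,0,0,0],[-1.74,-33.6,5.5,0,0,0,0],[-1.74,-33.6,5.5,0,0,0,0],[-1.74,-33.6,5.5,0,0,0,0]]}}

```text
time: 15.0
tool_pos: [0.5507, 0.0172, 0.1271]
tool_rot: [3.142, 0.001, -2.991]
contact_force: [0.1, -0.6, 0.1]
opening: 0.0213
grip_force: 20.0
```

Run:
```python
from h import *
im,d,m=snap('wrist'); s=robot.observe(); print(s['tool_pos'],s['tool_rot'],s['opening'])
a=cv2.resize(im[80:384,150:400],None,fx=2.4,fy=1.95)
a=cv2.resize(im[150:350,170:340],None,fx=3,fy=3); save(a,'w6')
W=heights(m,d); z=W[...,2]; t=W[(z>.06)&(z<.14)&(np.linalg.norm(W[...,:2]-s['tool_pos'][:2],axis=2)<.02)]; print(len(t),t.mean(0) if len(t) else '')
```

```text
[0.55079812 0.01714935 0.12715724] [-3.14157209e+00  8.22207494e-04 -2.99080813e+00] 0.021570628831208062
2098 [0.54238135 0.01588597 0.12314274]
```

View pics/w6.png

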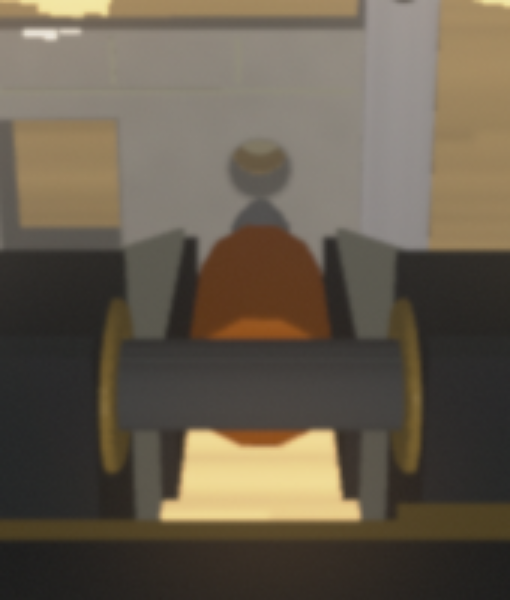

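The hole shows at crop (260,168), which is px (256.7,206), and the shank is in the same column. So it is laterally aligned; I compute the hole's fore-aft position.

Run:
```python
from h import *
im,d,m=snap('wrist'); s=robot.observe(); T=s['tool_pos']
h=ray(m,[[256.7,206]],.038)[0]; print(h,T)
D=h-T; y=s['tool_rot'][2]; print('tool dx dy mm',1000*(D[0]*np.cos(y)+D[1]*np.sin(y)),1000*(D[0]*np.sin(y)-D[1]*np.cos(y)))
# hole via image mask: intensity vs panel grey
g=cv2.cvtColor(im,cv2.COLOR_RGB2GRAY)[190:225,240:275].astype(int); print(g[:,16:18].mean(1).astype(int).tolist()); print(g[16].tolist())
```

```text
[0.55253127 0.01757733 0.038     ] [0.550773   0.01702873 0.12715135]
tool dx dy mm -1.8206836615721953 0.2785186717642727
[134, 134, 134, 134, 133, 129, 121, 119, 119, 119, 115, 103, 93, 90, 89, 89, 91, 96, 92, 89, 88, 89, 89, 88, 90, 93, 89, 83, 81, 81, 81, 80, 80, 80, 78]
[131, 131, 131, 130, 127, 119, 106, 92, 89, 89, 92, 95, 95, 94, 93, 93, 92, 91, 92, 93, 94, 91, 91, 90, 88, 91, 101, 117, 128, 132, 132, 133, 133, 133, 133]
```

{"name": "play_rows", "arguments": {"rows": [[-0.17,0,0.5,0,0,0,0],[-0.17,0.02,1.5,0,0,0,0],[-0.17,0.02,2.5,0,0,0,0],[-0.17,0.02,3.3,0,0,0,0],[-0.17,0.02,3.8,0,0,0,0],[-0.17,0.02,4.2,0,0,0,0],[-0.17,0.02,4.5,0,0,0,0],[-0.17,0.02,4.5,0,0,0,0]]}}

```text
time: 15.9
tool_pos: [0.5523, 0.0165, 0.0814]
tool_rot: [3.141, -0.0, -2.993]
contact_force: [-0.0, 0.2, -0.4]
opening: 0.0215
grip_force: 20.0
```

{"name": "play_rows", "arguments": {"rows": [[0,0.03,0.4,0,0,0,0],[0,0.03,0.8,0,0,0,0],[0,0.03,1.1,0,0,0,0],[0,0.03,1.4,0,0,0,0],[0,0.03,1.6,0,0,0,0],[0,0.03,1.8,0,0,0,0],[0,0.03,1.8,0,0,0,0]]}}

```text
time: 16.6
tool_pos: [0.5522, 0.0168, 0.0634]
tool_rot: [3.141, -0.0, -2.992]
contact_force: [0.5, -0.1, -1.1]
opening: 0.0214
grip_force: 20.0
```

{"name": "play_rows", "arguments": {"rows": [[0,0,0.15,0,0,0,0],[0,0,0.25,0,0,0,0],[0,0,0.3,0,0,0,0],[0,0,0.3,0,0,0,0]]}}

```text
time: 17.0
tool_pos: [0.5523, 0.0168, 0.0606]
tool_rot: [3.141, -0.0, -2.992]
contact_force: [0.4, -0.1, -1.5]
opening: 0.0214
grip_force: 20.0
```

{"name": "play_rows", "arguments": {"rows": [[0,0,0.3,0,0,0,0.5],[0,0,0.3,0,0,0,0.5],[0,0,0.3,0,0,0,0.5],[0,0,-1,0,0,0,0.5],[0,0,-3,0,0,0,0.5],[0,0,-6,0,0,0,0.5],[0,0,-10,0,0,0,0.5],[2,-5,-15,0,0,0,0.5],[3,-8,-16,0,0,0,0.5],[3,-8,-16,0,0,0,0.5],[3,-8,-16,0,0,0,0.5]]}}

```text
time: 18.1
tool_pos: [0.5347, -0.0678, 0.2223]
tool_rot: [-3.141, 0.003, -2.995]
contact_force: [0.6, 0.1, -0.3]
opening: 0.0457
grip_force: 0.0
```

Run:
```python
from h import *
J=np.array([.5565,-.048]); th=.151
im,d,m=snap('wrist'); save(im,'w7'); s=robot.observe(); print(s['time'],s['tool_pos'],s['tool_rot'])
W=heights(m,d); z=W[...,2]; v,u=np.mgrid[:384,:512]
for lo,hi,n in((.068,.079,'pin'),):
    k=(z>lo)&(z<hi)&(v<235)&(np.linalg.norm(W[...,:2]-[.552,.017],axis=2)<.03); p=W[k]; print(n,k.sum(),p[:,2].max(),cv2.minEnclosingCircle((p[:,:2]*1000).astype(np.float32)))
im,d,m=snap('top'); h=cv2.cvtColor(im,cv2.COLOR_RGB2HSV)
k=(im.max(2)<45).astype(np.uint8); k[:140]=0;k[185:]=0;k[:,:290]=0;k[:,335:]=0
n,l,st,ce=cv2.connectedComponentsWithStats(k); print(st[1:],ce[1:])
W=heights(m,d); print(W[155:170,305:322,2].max())
for c in ce[1:]: print(jf(ray(m,[c],.07),J,th))
save(cv2.resize(im[130:280,200:370],None,fx=4,fy=4),'t7')
```

```text
18.15 [ 0.53435325 -0.06671464  0.2211465 ] [ 3.14126363e+00  6.07985665e-04 -2.99365972e+00]
pin 445 0.0777008805310927 ((552.7953491210938, 16.457719802856445), 10.910876274108887)
[[309 158   8   9  44]
 [290 167   1   1   1]
 [290 172   6  13  31]
 [324 178   1   1   1]] [[312.84090909 162.06818182]
 [290.         167.        ]
 [292.09677419 178.41935484]
 [324.         178.        ]]
1.1048930646350659
[[ 0.09505086 -0.08472691]]
[[ 0.09259637 -0.03006905]]
[[ 0.06529115 -0.0302067 ]]
[[ 0.05374961 -0.10360348]]
```

View pics/t7.png

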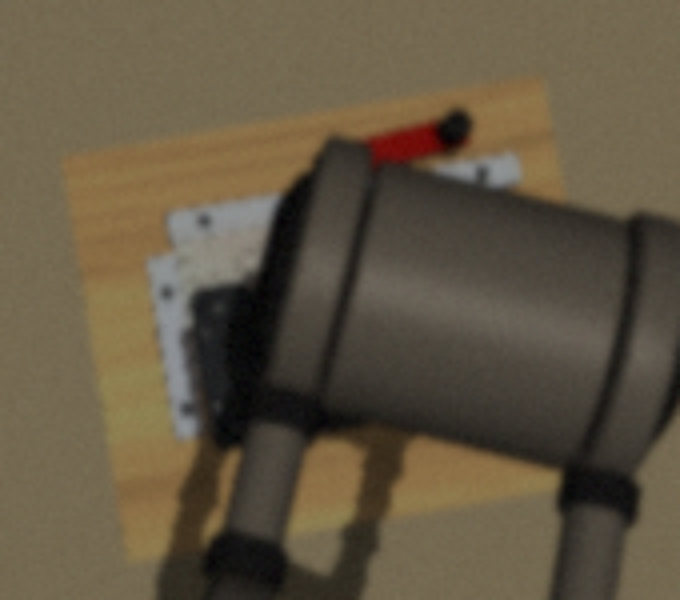

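Pin head is at (0.5528, 0.0165) with its top about 2 mm lower than when it stood in the block, so it's seated. The knob is at crop (455,128), i.e. jig (95,-85), which makes the keeper angle about 1.65 rad. I go above the knob with the tool turned to the middle of the arc.

{"name": "play_rows", "arguments": {"rows": [[-2,-1,0,0,0,-0.1,0.4],[-5,-3,0,0,0,-0.24,0.4],[-8,-5,1,0,0,-0.38,0.4],[-11,-6.5,2,0,0,-0.52,0.4],[-12,-7,4,0,0,-0.66,0.4],[-12,-7,5,0,0,-0.8,0.4],[-12,-7,5,0,0,-0.8,0.4],[-12,-7,5,0,0,-0.8,0.4],[-12,-7,5,0,0,-0.8,0.4],[-12,-7,5,0,0,-0.8,0.4]]}}

```text
time: 19.2
tool_pos: [0.6639, -0.1178, 0.1718]
tool_rot: [-3.14, 0.001, -2.194]
contact_force: [-0.4, 0.1, -0.3]
opening: 0.0368
grip_force: 0.0
```

Run:
```python
from h import *
J=np.array([.5565,-.048]); th=.151
im,d,m=snap('wrist'); save(im,'w8'); s=robot.observe(); T=s['tool_pos']; y=s['tool_rot'][2]; print(s['time'],T,s['tool_rot'],s['qpos'],jf(T,J,th))
W=heights(m,d); z=W[...,2]
k=(z>.076)&(z<.088)&(np.linalg.norm(W[...,:2]-[.663,-.118],axis=2)<.04); p=W[k]; print(k.sum())
(cx,cy),r=cv2.minEnclosingCircle((p[:,:2]*1000).astype(np.float32)); c=np.array([cx,cy])/1000; print(c,r,jf(c,J,th))
D=c-T[:2]; print('tool dx dy mm',1000*(D[0]*np.cos(y)+D[1]*np.sin(y)),1000*(D[0]*np.sin(y)-D[1]*np.cos(y)))
```

```text
19.25 [ 0.66383977 -0.11792532  0.17175116] [-3.14019779e+00  6.51095132e-04 -2.19340963e+00] [-2.89436693e-01  6.73714705e-01  1.16595495e+00  1.65102466e-04
  1.30039190e+00 -2.80845957e+00] [[ 0.09559972 -0.08527643]]
457
[ 0.66458234 -0.11744647] 8.856353759765625 [[ 0.09640587 -0.08491473]]
tool dx dy mm -0.8220336346639555 -0.3239857517702108
```

View pics/w8.png

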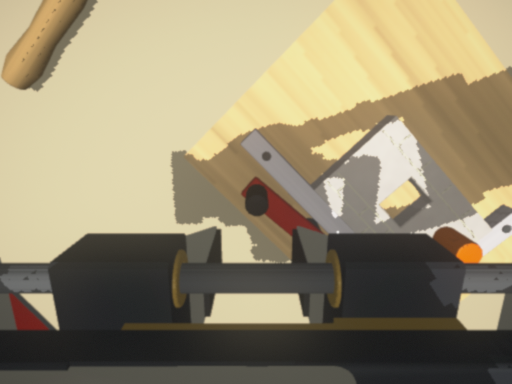

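The knob is at (256,200) px, 0.8 mm off the tool axis, with radius 8.9 mm as expected. The pin and panel are in place. I descend around it.

{"name": "play_rows", "arguments": {"rows": [[-0.08,-0.03,3,0,0,0,0.4],[-0.08,-0.03,6,0,0,0,0.4],[-0.08,-0.03,8,0,0,0,0.4],[-0.08,-0.03,9.3,0,0,0,0.4],[-0.08,-0.03,9.8,0,0,0,0.4],[-0.08,-0.03,9.8,0,0,0,0.24],[-0.08,-0.03,9.8,0,0,0,0.24],[-0.08,-0.03,9.8,0,0,0,0.24],[-0.08,-0.03,9.8,0,0,0,0.24]]}}

```text
time: 20.15
tool_pos: [0.6648, -0.1178, 0.0737]
tool_rot: [-3.14, 0.001, -2.192]
contact_force: [0.0, 0.3, -0.6]
opening: 0.0221
grip_force: 0.0
```

Run:
```python
from h import *
J=np.array([.5565,-.048]); th=.151
s=robot.observe(); T=s['tool_pos']; y=s['tool_rot'][2]; print(s['opening'],s['contact_force'],T,jf(T,J,th))
a=np.r_[1.669-np.linspace(0.1,1.669,18),-.06,-.1]; q=np.c_[90-65*np.cos(a),-20-65*np.sin(a)]-[90-65*np.cos(1.669),-20-65*np.sin(1.669)]
w=np.c_[q[:,0]*np.cos(th)-q[:,1]*np.sin(th),q[:,0]*np.sin(th)+q[:,1]*np.cos(th)]
print(np.c_[(w[:,0]*np.cos(y)+w[:,1]*np.sin(y))/10,(w[:,0]*np.sin(y)-w[:,1]*np.cos(y))/10].round(2).tolist())
```

```text
0.02213736780710782 [ 0.01206398  0.28270081 -0.56619453] [ 0.66480644 -0.11777191  0.07372857] [[ 0.09657847 -0.08527018]]
[[0.48, 0.44], [0.87, 0.89], [1.23, 1.38], [1.54, 1.89], [1.8, 2.43], [2.0, 2.99], [2.16, 3.57], [2.26, 4.16], [2.31, 4.76], [2.3, 5.36], [2.24, 5.96], [2.12, 6.54], [1.95, 7.12], [1.72, 7.68], [1.45, 8.21], [1.13, 8.71], [0.76, 9.19], [0.35, 9.63], [0.06, 9.89], [-0.14, 10.06]]
```

{"name": "play_rows", "arguments": {"rows": [[0.48,0.44,0,0,0,0,0.24],[0.87,0.89,0,0,0,0,0.24],[1.23,1.38,0,0,0,0,0.24],[1.54,1.89,0,0,0,0,0.24],[1.8,2.43,0,0,0,0,0.24],[2.0,2.99,0,0,0,0,0.24],[2.16,3.57,0,0,0,0,0.24],[2.26,4.16,0,0,0,0,0.24],[2.31,4.76,0,0,0,0,0.24],[2.3,5.36,0,0,0,0,0.24],[2.24,5.96,0,0,0,0,0.24],[2.12,6.54,0,0,0,0,0.24],[1.95,7.12,0,0,0,0,0.24],[1.72,7.68,0,0,0,0,0.24],[1.45,8.21,0,0,0,0,0.24],[1.13,8.71,0,0,0,0,0.24],[0.76,9.19,0,0,0,0,0.24],[0.35,9.63,0,0,0,0,0.24],[0.2,9.75,0,0,0,0,0.24],[0.2,9.75,0,0,0,0,0.24]]}}

```text
time: 22.15
tool_pos: [0.5839, -0.062, 0.0727]
tool_rot: [3.141, 0.0, -2.192]
contact_force: [1.2, -0.3, -0.1]
opening: 0.0224
grip_force: 0.0
```

{"name": "play_rows", "arguments": {"rows": [[-0.1,0.1,0,0,0,0,0.24],[-0.2,0.2,0,0,0,0,0.24],[-0.2,0.2,0,0,0,0,0.24]]}}

```text
time: 22.45
tool_pos: [0.5844, -0.061, 0.0729]
tool_rot: [-3.139, -0.0, -2.193]
contact_force: [3.1, -4.7, -1.6]
opening: 0.0218
grip_force: 2.8
```

Force rises against the stop, so I release, rise and check.

{"name": "play_rows", "arguments": {"rows": [[0.15,-0.15,0,0,0,0,0.3],[0.15,-0.15,0,0,0,0,0.4],[0.15,-0.15,0,0,0,0,0.4],[0.15,-0.15,-1,0,0,0,0.4],[0.15,-0.15,-4,0,0,0,0.4],[0.15,-0.15,-8,0,0,0,0.4],[3,3,-13,0,0,0,0.4],[6,6,-15,0,0,0,0.4],[6,6,-15,0,0,0,0.4],[6,6,-15,0,0,0,0.4],[6,6,-15,0,0,0,0.4]]}}

```text
time: 23.55
tool_pos: [0.5003, -0.0734, 0.2226]
tool_rot: [-3.141, 0.001, -2.193]
contact_force: [0.3, 0.5, 1.3]
opening: 0.0365
grip_force: 0.0
```

```bash
python3 look.py w9 | cut -c1-150
python3 - <<'E'
from h import *
J=np.array([.5565,-.048]); th=.151
im,d,m=snap('wrist'); W=heights(m,d); z=W[...,2]; v=np.mgrid[:384,:512][0]
j=jf(W.reshape(-1,3),J,th).reshape(384,512,2)*1000
for n,c,lo,hi in(('pin',(5,65),.07,.082),('knob',(25,-20),.076,.088)):
    k=(z>lo)&(z<hi)&(np.hypot(j[...,0]-c[0],j[...,1]-c[1])<30); print(n,k.sum(),z[k].max() if k.any() else '',cv2.minEnclosingCircle(j[k].astype(np.float32)) if k.any() else '')
h=cv2.cvtColor(im,cv2.COLOR_RGB2HSV); k=((h[...,0]<5)|(h[...,0]>175))&(h[...,1]>150)&(z>.04)&(z<.055); p=j[k]
print('arm',k.sum(),cv2.minAreaRect(p.astype(np.float32)) if k.any() else '')
E
```

```text
23.6 [ 0.50035344 -0.07337797  0.22198167] [[-0.0593252  -0.01664325]]
x -20 -49.7 79.0 []
x 0 -49.9 56.7 [(np.float64(-0.3), np.float64(29.9))]
x 15 -49.9 107.1 [(np.float64(-12.4), np.float64(30.0)), (np.float64(46.4), np.float64(100.8))]
x 30 -49.8 108.3 [(np.float64(-29.4), np.float64(18.7)), (np.float64(33.1), np.float64(89.5))]
y -30 -29.1 43.5 []
y 0 -29.1 9.1 []
y 30 -29.6 32.5 []
y 60 -29.1 78.1 [(np.float64(-2.2), np.float64(55.0))]
pin 38 0.07753987532117079 ((11.317827224731445, 69.3695068359375), 6.964270114898682)
knob 0  
arm 60 ((23.452342987060547, -26.723957061767578), (8.546107292175293, 21.30446434020996), 58.4185905456543)
```

{"name": "play_rows", "arguments": {"rows": [[-4,4,-2,0,0,0,0.4],[-8,8,-4,0,0,0,0.4],[-11,12,-4,0,0,0,0.4],[-15,16,-4,0,0,0,0.4],[-17.5,18.5,-4,0,0,0,0.4],[-17.5,18.5,-4,0,0,0,0.4],[-17.5,18.5,-4,0,0,0,0.4],[-17.5,18.5,-4,0,0,0,0.4]]}}

```text
time: 24.45
tool_pos: [0.4517, 0.1759, 0.2619]
tool_rot: [3.141, -0.001, -2.192]
contact_force: [-0.2, -0.1, 0.6]
opening: 0.0366
grip_force: 0.0
```

Run:
```python
from h import *
J=np.array([.5565,-.048]); th=.151
im,d,m=snap('top'); save(im,'t9'); h=cv2.cvtColor(im,cv2.COLOR_RGB2HSV)
print(robot.observe()['tool_pos'])
v,u=np.mgrid[:384,:512]; roi=(u>215)&(u<350)&(v>150)&(v<270)
k=((h[...,0]<6)|(h[...,0]>174))&(h[...,1]>150)&roi; pts=np.c_[u[k],v[k]]; j=jf(ray(m,pts,.049),J,th)*1000
print('red',k.sum(),cv2.minAreaRect(j.astype(np.float32)),j.min(0),j.max(0)); l=cv2.fitLine(j.astype(np.float32),2,0,.01,.01).ravel(); print(l,np.arctan2(l[1],l[0]))
k=(im.max(2)<50)&roi; pts=np.c_[u[k],v[k]]; j=jf(ray(m,pts,.075),J,th)*1000; q=j[np.hypot(*(j-[25,-20]).T)<25]; print('black',len(q),q.mean(0) if len(q) else '')
for n in ('jar',[407,218],.065),('file',[396,139],.028): print(n[0],h[n[1][1],n[1][0]])
print('pencil',h[152,142])
```

```text
[0.45176418 0.17534741 0.26204948]
red 148 ((53.271629333496094, -20.867671966552734), (17.67571449279785, 61.228736877441406), 89.9063720703125) [ 22.66417954 -29.75486358] [ 83.89904434 -12.07212074]
[ 9.9984717e-01 -1.7481277e-02  5.7469612e+01 -2.1034208e+01] -0.017482167
black 41 [ 24.8968359  -20.14085847]
jar [ 19 193 136]
file [ 17 144 108]
pencil [ 20 162 104]
```

```bash
python3 -c "
from cell import robot
print(robot.hand_in())"
```

```text
the job is handed in; nothing more can be done
None
```

Job handed in at about 24.5 s: the panel measured flush against both fences, the pin seated, the keeper within about 0.02 rad of its stop, and the arm never came near the jar, file handle or pencil; no pass/fail verdict came back.

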